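# Kit the stool rails into the divided parts tray

### The arm

A 6-joint arm with a two-finger parallel gripper is mounted at the origin on a cart in front of the work surface, level with it; the furniture and walls round the work are solid. World frame = base frame: x ahead of the robot, y to its left, z up, the work surface at z = 0. Lengths are in mm, angles in rad, forces in N, time in s.
With the tool pointing down it reaches from about 275 to 1000 mm from the base axis. Payload 8.4 kg.
Tool frame: the origin (TCP) lies on the centre line of the jaws, within the pads' length; the fingertips stand 17 mm ahead of it and the grasp point (between the pads) lies 2 mm behind it; z points along the fingers, y is the line along which they close (so a half turn about z gives the same grasp; the last joint's range is limited). The gripper opens to 85 mm and grips with 20 to 120 N. Pads are 22 mm wide; open, the fingers measure 114 mm over their backs; the gripper's body (76 mm by 85 mm) begins 54 mm behind the grasp point. The pads swing forward as they close: fully open they stand 13 mm farther back than shut.
Start: joints at [-1.264, 0.353, 1.633, -0, 1.155, -0.002], TCP at [189.946, -595.44, 248.281] pointing down, gripper open.
Joint ranges: [-2.63, 2.63], [-0.92, 2.1], [0.06, 2.66], [-1.3, 4.44], [0, 2.69], [-3.02, 3.02]. Speed limits (rad/s): [2.22, 2.22, 2.79, 3.14, 3.14, 3.14].

### API

Orientations are given as a rotation vector (axis times angle).
In Python, from station import arm gives the robot as it stands.
- The arm moves only by the tool step_arm, never from a script. Its argument "commands" is a list of rows, each a list of 7 numbers: the turn, a rotation vector about the world's x, y, z each as a share of 45 degrees, from -1 to 1, then the shift along the world's x, y, z each as a share of 25 cm, from -1 to 1, then the opening, from 0 (shut) to 1 (fully open). In form: [[rx, ry, rz, tx, ty, tz, jaw], ...]. A call has 1 to 10 rows; each row is the pose to reach, as a shift and turn from the pose commanded when the call began; what a row does not reach only later rows make up. A row lasts 1/10 s, in which the tool goes at most 50 mm and 8.59 degrees, less where a joint would pass 70% of its speed; a pose out of reach is approached as far as the arm can. A call with a number of a shift or a turn outside -1 to 1 is refused whole. A call with a gripper value outside its range is refused whole. The fingers move at their own pace and stop on an object; the grip force is fixed at half the most. Time passes only in rows, so rows that repeat a pose let the fingers close. It gives the time, the measured TCP pose, the force, the opening and the grip force at its end, in the units of the state.
- arm.get_state(): the state, without advancing time (a new reading comes with each control period).
- arm.read_camera(name): name is "scene" or "top" or "wrist"; returns the picture (480x640x3 uint8, red, green, blue); there is no depth.
- arm.camera_model(name): a dict with "intrinsics" (3x3 intrinsics, pixels), "dist_coeffs" ([k1, k2, p1, p2, k3] as OpenCV has them; the pictures are not rectified), "position" and "rotation" of the camera in the world; the wrist camera has in their place "mount" (4x4, takes a point from camera to tool coordinates, whose origin is the TCP and whose axes are the flange's). Camera axes: x right, y up, looking along -z (the intrinsics and any distortion apply to the point x, -y, -z); pixel columns grow to the right and rows downward; lengths in mm; the calibration is good to about 2 mm. A picture is of the moment at which its call begins: read the wrist's pose just before it. camera_model takes no time and is no camera call.
- arm.sign_off(): hands the job in; it is judged then, once.
The state is a dict: "time": time; "joint_positions": joint angles; "qd": joint speeds; "tau": joint torques, N m; "ee_pos": TCP position; "eef_rot": TCP orientation; "force": force on the tool from outside, world axes, zero at the start; "ft_torque": the same for the moment, N m; "opening": finger opening in mm; "gripper_force": force on a finger pad.
Only numpy, scipy, OpenCV 4.12 (cv2) and the standard library are available. Lean on these libraries where they do the work, as an engineer would, in place of code of your own. Each camera call takes 0.05 s, during which the arm holds its last target. There are 200 camera calls.

### The job

Take the stack of four stool rails off the walnut stool top and lay them flat in the parts tray, wide rails in its wide lane and narrow rails in its narrow lane, both long ones on one side of the sliding divider and both short ones on the other. As it stands the short side is too tight for the short rails, so slide the divider to where both lengths fit. Leave the stool top, the marking gauge and the bowl where they are.

Things in the scene. Friction and masses are not known exactly. Their poses are not given: they have to be found in the camera images.
- tray: Fixed wooden tray, 146 (x) x 368 (y, its length) mm. Origin: centre of underside. Floor 8 mm above the bench, inside y -172 to 172 mm, end boards 44 mm high. Wide lane x -63 to 1 mm, narrow lane x 19 to 63 mm, full length. The batten between and the 10 mm side lips stand just 6 mm above the floor; fingers beside a rail stay above them: hold a rail by its upper 20 mm.
- divider (a joint): y of the tray's sliding divider in the tray's frame, m; 0 = middle, limits -0.14 to 0.14, start 0.055 to 0.12. It crosses both lanes: the bay on its +y side is 168 mm minus this value long, the other 168 mm plus it. It slides stiffly (about 2.5 N) and stays where left.
- divider_grip (a point): Middle of the divider's top edge, 66 mm above the bench; axes as the tray's. The divider is an upright plywood plate across the tray, 8 mm thick (y), 50 mm high above the bench, with a tab 60 mm wide (x) in the middle rising to 66 mm: pinch the tab from above, fingers closing along y, or push the plate. Shoes at its outer ends, 40 mm long (y), run on the lips.
- stool_top: Walnut stool top with four holes, 138 (x) x 292 (y) x 26 mm, loose, flat on the bench under the stack. Origin: centre of underside. Two long rails lie on it along y, 36 mm either side of its middle line; two short rails lie across them, 42 mm either side of the middle. Which of a pair is on which side varies.
- long_wide: Long and wide rail of pale beech: 180 mm long (y) with its tenons, 48 mm wide (x), 30 mm high (z); at each end a flat 34 x 12 mm tenon 15 mm long. Origin: centre of its underside, y along its length. Loose, at most 0.2 kg, in the lower layer of the stack.
- long_narrow: Long and narrow rail of pale beech: 180 mm long (y) with its tenons, 28 mm wide (x), 30 mm high (z); at each end a round 18 mm tenon 15 mm long. Origin: centre of its underside, y along its length. Loose, at most 0.2 kg, in the lower layer of the stack.
- short_wide: Short and wide rail of pale beech: 120 mm long (y) with its tenons, 48 mm wide (x), 30 mm high (z); at each end a flat 34 x 12 mm tenon 15 mm long. Origin: centre of its underside, y along its length. Loose, at most 0.2 kg, in the upper layer of the stack, across the long rails.
- short_narrow: Short and narrow rail of pale beech: 120 mm long (y) with its tenons, 28 mm wide (x), 30 mm high (z); at each end a round 18 mm tenon 15 mm long. Origin: centre of its underside, y along its length. Loose, at most 0.2 kg, in the upper layer of the stack, across the long rails.
- gauge: Marking gauge, 55 x 200 x 70 mm, a wooden beam (along y) through a reddish block, lying behind the work; to be left alone. Origin: centre of its underside.
- bowl: Small black bowl, 96 mm across, 56 mm high, behind the work; to be left alone. Origin: centre of its underside.
Not all that is in view belongs to the job. Leave any red look-alike of the short_narrow alone.

How it is judged:
By the outcome, as a careful person would: the job done as asked, in the order asked, and still so for the second after the job is handed in, with the robot touching nothing.
It also fails if it takes over 109 s, if anything falls off the work surface, if the arm or the gripper's body presses on something with over 40 N, if the wrist force passes 120 N, or if a joint passes its speed limit or range.

## Working session

There is one attempt and no reset: what is moved stays moved. The work goes in short steps, Python scripts to look and compute and a tool call to move; the robot and the scene stay as the last step left them, time stands still between calls to the robot, and variables do not carry over. Pictures are saved under pics/ and viewed, at most 14 in all, crops included, and the job is handed in when it is done.

Besides the shell and the picture viewer there is one more tool, called after "Emit:" by a JSON object that holds its "fn" and its "kwargs". step_arm: Moves the arm, as the interface text tells. Shift numbers are shares of 25 cm and turn numbers shares of 45 degrees, none past 1 either way. Its arguments: {"type":"object","properties":{"commands":{"type":"array","items":{"type":"array","items":{"type":"number"}}}},"required":["commands"]}

```bash
ls; mkdir -p pics; cat > h.py <<'E'
import numpy as np, cv2
from station import arm
from scipy.spatial.transform import Rotation as R
def grab(n,f=None):
    s=arm.get_state(); im=arm.read_camera(n)
    if f: cv2.imwrite(f'pics/{f}.png',im[:,:,::-1])
    return im,s
def cam(n,s=None):
    m=arm.camera_model(n)
    if 'mount' in m:
        T=np.eye(4);T[:3,:3]=R.from_rotvec(s['eef_rot']).as_matrix();T[:3,3]=s['ee_pos'];T=T@np.array(m['mount'])
        return np.array(m['intrinsics']),np.array(m['dist_coeffs']),T[:3,3],T[:3,:3]
    r=np.array(m['rotation'])
    if r.shape!=(3,3): r=R.from_rotvec(r).as_matrix() if r.size==3 else R.from_quat(r).as_matrix()
    return np.array(m['intrinsics']),np.array(m['dist_coeffs']),np.array(m['position']),r
def ray(px,z,n,s=None):
    K,d,p,r=cam(n,s)
    u=cv2.undistortPoints(np.array(px,float).reshape(-1,1,2),K,d).reshape(-1,2)
    D=np.c_[u[:,0],-u[:,1],-np.ones(len(u))]@r.T
    return p+D*((z-p[2])/D[:,2])[:,None]
def proj(P,n,s=None):
    K,d,p,r=cam(n,s)
    q=(np.array(P,float).reshape(-1,3)-p)@r; q=q*[1,-1,-1]
    return cv2.projectPoints(q,np.zeros(3),np.zeros(3),K,d)[0].reshape(-1,2)
E
python3 - <<'E'
from h import *
grab('top','top0');_,s=grab('scene','scene0');print(s)
for n in('top','scene','wrist'):print(n,arm.camera_model(n))
E
```

```text
pics
{'time': 0.05, 'joint_positions': array([-1.26440850e+00,  3.53635682e-01,  1.63411758e+00,  5.55292245e-06,
        1.15518130e+00, -2.40891449e-03]), 'qd': array([-1.32577599e-03, -1.44191722e-03, -1.50861536e-03,  8.89234662e-05,
        4.89781565e-04,  3.60430194e-04]), 'tau': array([ 2.77608437e-03, -6.06882977e+01, -3.43164861e+01,  1.59822839e-04,
        4.09768152e-03,  1.72750271e-05]), 'ee_pos': array([ 189.80999147, -595.02267331,  247.57652408]), 'eef_rot': array([-3.10291010e+00, -4.82924285e-01,  3.11124002e-04]), 'force': array([ 0.07376148,  0.25707017, -0.66428472]), 'ft_torque': array([0.00632   , 0.01930298, 0.06124394]), 'gripper_force': 0.0, 'opening': 85.31336575081593}
top {'intrinsics': array([[490.64779901,   0.        , 318.77403607],
       [  0.        , 490.64779901, 236.64524907],
       [  0.        ,   0.        ,   1.        ]]), 'dist_coeffs': array([-0.08782863,  0.        ,  0.        ,  0.        ,  0.        ]), 'position': array([ 444.54999407,    2.11284009, 1053.1770459 ]), 'rotation': array([ 0.14463412, -0.11974762, -1.56028487])}
sce
[... 285 characters left out ...]
914, 592.97481191, 902.60145555]), 'rotation': array([ 0.23558294, -0.88431425, -2.48274309])}
wrist {'intrinsics': array([[339.23969476,   0.        , 323.7633911 ],
       [  0.        , 339.23969476, 240.61875139],
       [  0.        ,   0.        ,   1.        ]]), 'dist_coeffs': array([0.0040789, 0.       , 0.       , 0.       , 0.       ]), 'mount': array([[ 2.18286966e-04,  9.50904061e-01,  3.09485732e-01,
         7.88813612e+01],
       [ 9.99999894e-01, -8.22748264e-05, -4.52529672e-04,
        -3.74828276e-01],
       [-4.04849418e-04,  3.09485798e-01, -9.50903979e-01,
        -1.26190915e+02],
       [ 0.00000000e+00,  0.00000000e+00,  0.00000000e+00,
         1.00000000e+00]])}
```

View pics/top0.png

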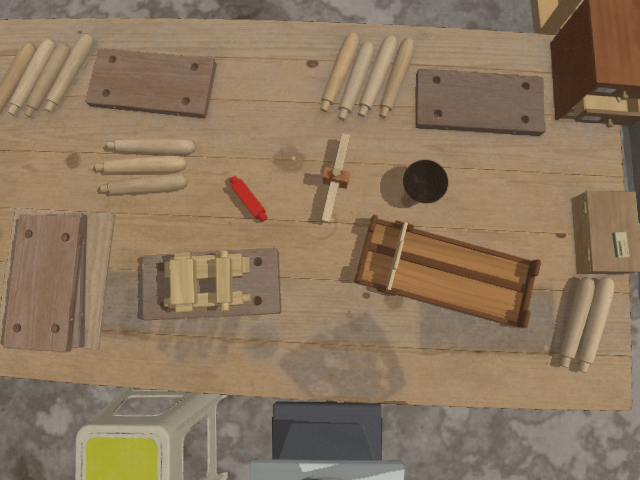

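View pics/scene0.png

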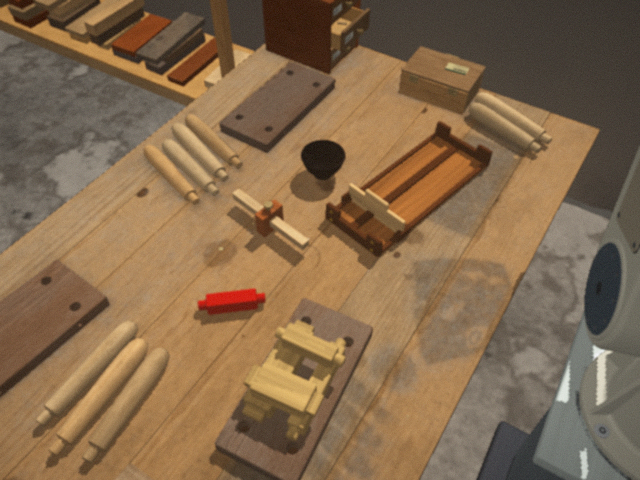

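The top view shows the stack at about (210,283) on the walnut top, tray at (450,270) with the divider at (398,255). The red look-alike is at (248,198). I'll enlarge both.

```bash
python3 - <<'E'
from h import *
im=cv2.imread('pics/top0.png')
a=cv2.resize(im[240:325,130:290],None,fx=5,fy=5,interpolation=cv2.INTER_CUBIC)
b=cv2.resize(im[205:335,350:550],None,fx=4,fy=4,interpolation=cv2.INTER_CUBIC)
cv2.imwrite('pics/stackc.png',a);cv2.imwrite('pics/trayc.png',b)
E
```

```text
(no output)
```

View pics/stackc.png

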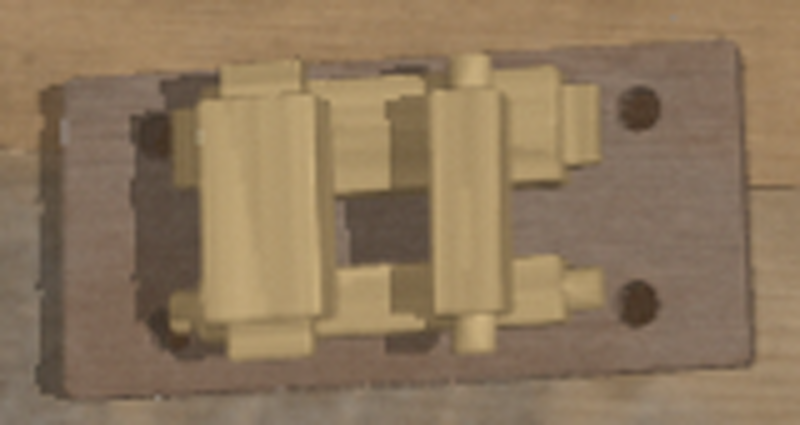

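View pics/trayc.png

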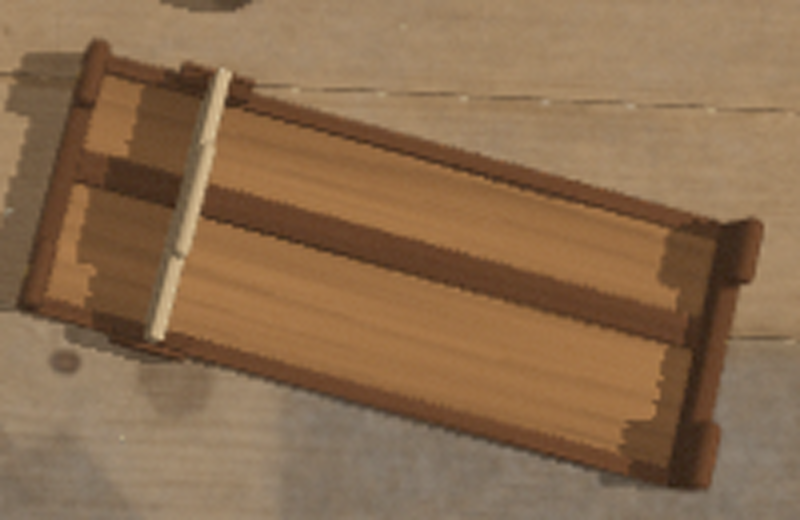

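The short wide rail is the left cross rail (crop ~(263,208)), the short narrow one the right (crop ~(470,200), round tenons). Below them the long wide rail is on the far side and the long narrow one on the near side. The red look-alike lies elsewhere. In the tray the wide lane is nearer the robot.

```bash
python3 - <<'E'
from h import *
S=lambda L:np.array(L,float)/5+[130,240]-0.4
T=lambda L:np.array(L,float)/4+[350,205]-0.4
np.set_printoptions(precision=1,suppress=True)
def rep(n,px,z):
    P=ray(px,z,'top')[:,:2];d=np.linalg.norm(np.roll(P,-1,0)-P,axis=1);print(n,P.tolist() and P.round(1).tolist(),'sides',d,'c',P.mean(0))
    for k in(0,1):
        v=P[(k+1)]-P[k];print('   ang',np.degrees(np.arctan2(v[1],v[0])))
rep('SW',S([(202,100),(314,97),(322,317),(208,318)]),86)
rep('SN',S([(433,92),(502,90),(505,312),(437,312)]),86)
rep('stool',S([(68,80),(738,42),(750,362),(70,397)]),26)
rep('LW right end',S([(556,67),(563,180),(563,180),(556,67)]),56)
rep('LN right end',S([(558,257),(563,320),(563,320),(558,257)]),56)
rep('tray',T([(95,42),(762,222),(705,488),(25,305)]),44)
rep('divider ends',T([(228,70),(153,338),(153,338),(228,70)]),50)
rep('tab',T([(213,140),(180,255),(180,255),(213,140)]),66)
E
```

```text
SW [[560.7, 316.9], [562.3, 271.1], [474.7, 263.8], [473.7, 309.7]] sides [45.8 87.9 45.9 87.3] c [517.8 290.4]
   ang -88.0123952135473
   ang -175.2045463958533
SN [[564.7, 222.9], [565.7, 195.1], [477.6, 190.8], [477.3, 217.8]] sides [27.8 88.2 27.1 87.5] c [521.3 206.7]
   ang -87.92360375092889
   ang -177.19628778155152
stool [[576.0, 395.7], [594.4, 107.1], [460.0, 99.3], [441.5, 386.5]] sides [289.2 134.6 287.8 134.8] c [518.  247.2]
   ang -86.3643555208364
   ang -176.68742795265018
LW right end [[579.1, 179.0], [532.5, 174.6], [532.5, 174.6], [579.1, 179.0]] sides [46.8  0.  46.8  0. ] c [555.8 176.8]
   ang -174.5834871213613
   ang 0.0
LN right end [[501.1, 175.7], [475.7, 172.8], [475.7, 172.8], [501.1, 175.7]] sides [25.6  0.  25.6  0. ] c [488.4 174.2]
   ang -173.66165211536511
   ang 0.0
tray [[662.7, -95.5], [568.7, -445.1], [431.4, -407.0], [524.4, -58.1]] sides [362.  142.5 361.  143.3] c [ 546.8 -251.4]
   ang -105.0426014662824
   ang 164.46468570389627
divider ends [[646.9, -164.2], [507.4, -122.9], [507.4, -122.9], [646.9, -164.2]] sides [145.4   0.  145.4   0. ] c [ 577.1 -143.6]
   ang 163.52011427079236
   ang 0.0
tab [[607.2, -153.0], [548.3, -135.2], [548.3, -135.2], [607.2, -153.0]] sides [61.6  0.  61.6  0. ] c [ 577.7 -144.1]
   ang 163.12535821352347
   ang 0.0
```

Emit:
{"fn": "step_arm", "kwargs": {"commands": [[0, 0, -0.727, 0.776, 0.902, 0, 0.5], [0, 0, -0.727, 0.776, 0.902, 0, 0.5], [0, 0, -0.727, 0.776, 0.902, 0, 0.5], [0, 0, -0.727, 0.776, 0.902, 0, 0.5], [0, 0, -0.727, 0.776, 0.902, 0, 0.5], [0, 0, -0.727, 0.776, 0.902, 0, 0.5]]}}

```text
time: 0.7
ee_pos: [383.7, -369.5, 248.2]
eef_rot: [-3.114, 0.412, 0.0]
force: [0.8, 0.4, 0.0]
opening: 42.9
gripper_force: 0.0
```

Emit:
{"fn": "step_arm", "kwargs": {"commands": [[0, 0, 0, 0.774, 0.902, -0.19, 0.5], [0, 0, 0, 0.774, 0.902, -0.19, 0.5], [0, 0, 0, 0.774, 0.902, -0.19, 0.5], [0, 0, 0, 0.774, 0.902, -0.19, 0.5], [0, 0, 0, 0.774, 0.902, -0.19, 0.5], [0, 0, 0, 0.774, 0.902, -0.19, 0.5], [0, 0, 0, 0.774, 0.902, -0.19, 0.5], [0, 0, 0, 0.774, 0.902, -0.19, 0.5]]}}

```text
time: 1.5
ee_pos: [576.4, -144.6, 200.0]
eef_rot: [3.115, -0.407, -0.002]
force: [-0.9, -0.0, -0.5]
opening: 42.8
gripper_force: 0.0
```

```bash
python3 - <<'E'
from h import *
im,s=grab('wrist','w1');print(s['time'],s['ee_pos'],s['eef_rot'],s['opening'])
d=[577.5,-144,66]
print(proj([[607.2,-153,66],[548.3,-135.2,66],[546.8,-251.4,8],[662.7,-95.5,44],[524.4,-58.1,44]],'wrist',s).round())
E
```

```text
1.5 [ 576.38531446 -144.60147967  199.99265708] [ 3.11511592e+00 -4.06697774e-01 -2.47961847e-03] 42.821200444456515
[[324. 194.]
 [321. 268.]
 [439. 217.]
 [236. 140.]
 [248. 301.]]
```

View pics/w1.png

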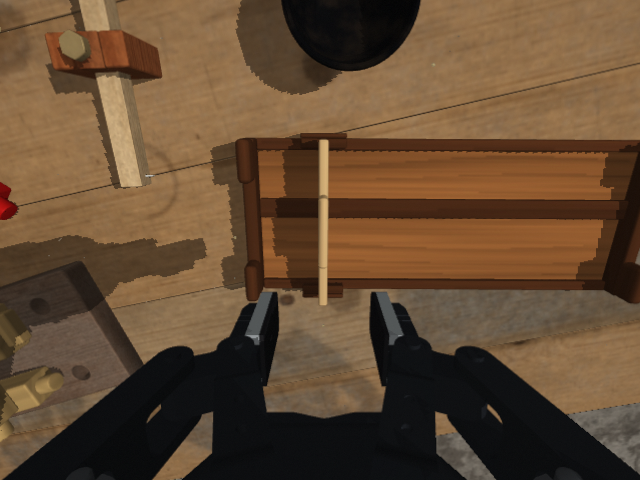

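The wrist view shows the tray level: the divider at column ~323 from row 140 to 304 (tab rows ~195–268), far lip at row ~140, near lip at ~290 and batten at rows 198–217. I'll fit the lane edges.

```bash
python3 - <<'E'
from h import *
im=cv2.imread('pics/w1.png');s=arm.get_state()
hsv=cv2.cvtColor(im,cv2.COLOR_BGR2HSV)
for c in (380,500,600):
    print(c,[(r,int(im[r,c].sum()//3)) for r in list(range(134,156,1))+list(range(192,224,1))+list(range(272,296))])
for r in (170,230,250):
    print(r,[(c,int(im[r,c].sum()//3)) for c in list(range(236,266))+list(range(314,332))+list(range(600,640,2))])
E
```

```text
380 [(134, 111), (135, 116), (136, 119), (137, 118), (138, 74), (139, 49), (140, 48), (141, 49), (142, 47), (143, 47), (144, 47), (145, 48), (146, 48), (147, 49), (148, 49), (149, 41), (150, 33), (151, 45), (152, 78), (153, 80), (154, 80), (155, 81), (192, 98), (193, 95), (194, 97), (195, 97), (196, 99), (197, 98), (198, 64), (199, 37), (200, 43), (201, 46), (202, 46), (203, 45), (204, 44), (205, 44), (206, 45), (207, 45), (208, 46), (209, 45), (210, 44), (211, 41), (212, 40), (213, 41), (214, 40), (215, 38), (216, 40), (217, 32), (218, 78), (219, 84), (220, 86), (221, 90), (222, 89), (223, 89), (272, 89), (273, 86), (274, 86), (275, 86), (276, 87), (277, 88), (278, 48), (279, 30), (280, 45), (281, 47), (282, 48), (283, 47), (284, 47), (285, 47), (286, 47), (287, 48), (288, 54), (289, 108), (290, 113), (291, 101), (292, 79), (293, 85), (294, 86), (295, 85)]
500 [(134, 118), (135, 117), (136, 115), (137, 112), (138, 108), (139, 56), (140, 50), (141, 52), (142, 51), (143, 51), (144, 50), (145, 50), (146, 49), (147, 47), (148, 45), (149, 45), (150, 34), (151, 41), (152, 51), (153, 91), 
[... 3100 characters left out ...]
3), (242, 64), (243, 64), (244, 63), (245, 63), (246, 61), (247, 39), (248, 37), (249, 41), (250, 42), (251, 42), (252, 44), (253, 45), (254, 46), (255, 46), (256, 46), (257, 45), (258, 45), (259, 36), (260, 29), (261, 26), (262, 40), (263, 91), (264, 102), (265, 103), (314, 58), (315, 58), (316, 58), (317, 59), (318, 78), (319, 110), (320, 129), (321, 144), (322, 153), (323, 161), (324, 166), (325, 167), (326, 165), (327, 132), (328, 106), (329, 101), (330, 100), (331, 101), (600, 48), (602, 48), (604, 50), (606, 49), (608, 49), (610, 22), (612, 16), (614, 17), (616, 17), (618, 17), (620, 17), (622, 18), (624, 17), (626, 20), (628, 31), (630, 41), (632, 42), (634, 44), (636, 46), (638, 50)]
```

```bash
python3 - <<'E'
from h import *
np.set_printoptions(precision=1,suppress=True)
s=arm.get_state()
r=lambda p,z:ray(p,z,'wrist',s)[:,:2]
E={'near -73':(r([(380,288.3),(500,289.3),(600,289.9)],14),-73),'bat 1':(r([(380,217.8),(500,218.6),(600,219.3)],14),1),'bat 19':(r([(380,199.8),(500,200.3),(600,201)],14),19)}
P=np.vstack([e[0]-e[0].mean(0) for e in E.values()])
v=np.linalg.svd(P)[2][0]; v*=np.sign(v[1]);th=np.degrees(np.arctan2(v[1],v[0]));n=np.array([v[1],-v[0]])
print('y dir',th)
for k,(p,x) in E.items():print(k,p@n-x)
L=r([(257.9,170),(261.8,230),(262.6,250)],8);Rr=r([(632.5,170),(615,230),(609.5,250)],8)
print('L floor',L@v-172,'R floor',Rr@v+172)
L=r([(250,170),(257.8,230),(258.8,250)],44);Rr=r([(632.5,230),(627.5,250)],44)
print('L top',L@v-172,'R top',Rr@v+172)
x0=np.mean([(p@n-x).mean() for p,x in E.values()])
D=r([(319,230),(327.2,230),(318.8,250),(327.2,250)],66)
print('div',D@v,D@n-x0)
print('n',n,'v',v)
E
```

```text
y dir 74.63979642745839
near -73 [593.2 593.  593.1]
bat 1 [592.8 592.8 592.8]
bat 19 [592.1 592.4 592.3]
L floor [-98.9 -99.6 -99.4] R floor [-100.4 -100.1 -100.3]
L top [ -99.2 -102.9 -102.8] R top [-83.  -83.9]
div [15.8  9.3 16.   9.1] [  3.9   3.9 -13.1 -13. ]
n [ 1.  -0.3] v [0.3 1. ]
```

Emit:
{"fn": "step_arm", "kwargs": {"commands": [[0, 0, -0.011, -0.006, -0.002, -0.4, 0.5], [0, 0, -0.011, -0.006, -0.002, -0.4, 0.5], [0, 0, -0.011, -0.006, -0.002, -0.56, 0.5], [0, 0, -0.011, -0.006, -0.002, -0.56, 0.5], [0, 0, -0.011, -0.006, -0.002, -0.56, 0], [0, 0, -0.011, -0.006, -0.002, -0.56, 0], [0, 0, -0.011, -0.006, -0.002, -0.56, 0], [0, 0, -0.011, -0.006, -0.002, -0.56, 0], [0, 0, -0.011, -0.006, -0.002, -0.56, 0], [0, 0, -0.011, -0.006, -0.002, -0.56, 0]]}}

```text
time: 2.55
ee_pos: [576.4, -146.9, 63.5]
eef_rot: [3.112, -0.423, 0.006]
force: [-1.4, -1.0, 8.7]
opening: 6.1
gripper_force: 61.2
```

Emit:
{"fn": "step_arm", "kwargs": {"commands": [[0, 0, 0, -0.009, -0.032, 0, 0], [0, 0, 0, -0.018, -0.064, 0, 0], [0, 0, 0, -0.026, -0.096, 0, 0], [0, 0, 0, -0.035, -0.128, 0, 0], [0, 0, 0, -0.044, -0.16, 0, 0], [0, 0, 0, -0.053, -0.192, 0, 0], [0, 0, 0, -0.062, -0.224, 0, 0], [0, 0, 0, -0.07, -0.256, 0, 0], [0, 0, 0, -0.079, -0.288, 0, 0], [0, 0, 0, -0.087, -0.318, 0, 0]]}}

```text
time: 3.55
ee_pos: [554.7, -226.3, 63.5]
eef_rot: [3.112, -0.424, 0.007]
force: [-0.6, 2.2, 8.9]
opening: 6.8
gripper_force: 61.1
```

Emit:
{"fn": "step_arm", "kwargs": {"commands": [[0, 0, 0, 0, 0, 0, 0], [0, 0, 0, 0, 0, 0, 0], [0, 0, 0, 0, 0, 0, 0]]}}

```text
time: 3.85
ee_pos: [554.6, -226.9, 63.5]
eef_rot: [3.111, -0.423, 0.006]
force: [-2.8, -1.9, 8.3]
opening: 6.9
gripper_force: 61.1
```

Emit:
{"fn": "step_arm", "kwargs": {"commands": [[0, 0, 0, 0, 0, 0, 0.35], [0, 0, 0, 0, 0, 0, 0.35], [0, 0, 0, 0, 0, 0, 0.35], [0, 0, 0, 0, 0, 0.2, 0.6], [0, 0, 0, 0, 0, 0.4, 0.6], [0, 0, 0, 0, 0, 0.56, 0.6], [0, 0, 0, 0, 0, 0.56, 0.6], [0, 0, 0, 0, 0, 0.56, 0.6]]}}

```text
time: 4.65
ee_pos: [553.5, -225.8, 201.8]
eef_rot: [3.112, -0.424, 0.003]
force: [-1.0, -0.9, -0.5]
opening: 51.3
gripper_force: 0.0
```

```bash
python3 - <<'E'
from h import *
im,s=grab('wrist','w2');print(s['time'],s['ee_pos'],s['eef_rot'],s['force'])
n=np.array([.9643,-.2649]);v=np.array([.2649,.9643]);c=592.8*n-99.9*v
for r in (215,225,245,255):
    row=im[r].sum(1)//3; cs=np.where(row[250:420]>120)[0]+250; print(r,cs.min(),cs.max())
    a=ray([(cs.min(),r),(cs.max(),r)],66,'wrist',s)[:,:2]-c
    print(a@v,a@n)
E
```

```text
4.65 [ 553.52654473 -225.78337986  201.80357852] [ 3.11235991 -0.4239604   0.00327229] [-1.01769477 -0.92644309 -0.54363653]
215 322 329
[30.07794149 24.52873282] [15.93860344 15.92413583]
225 322 329
[30.11125454 24.50992935] [7.730564   7.71586229]
245 322 329
[30.17976288 24.47133354] [-9.1568117  -9.17200046]
255 322 329
[30.21499302 24.45152293] [-17.8448825  -17.86032468]
```

View pics/w2.png

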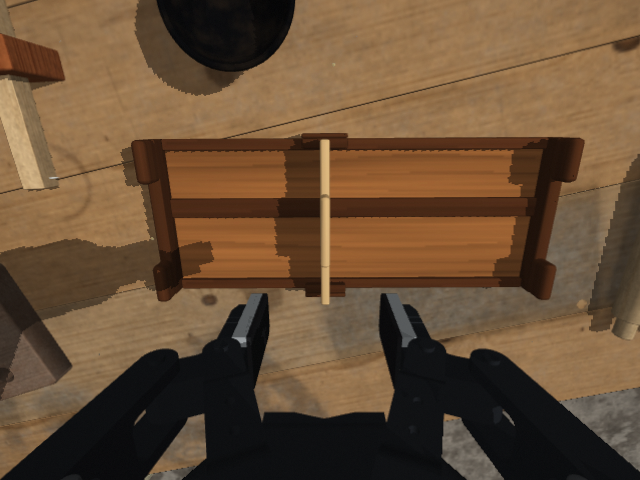

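The divider is now at local y of about 28 mm, giving bays of 140 and 196 mm. Next I go over the stack.

Emit:
{"fn": "step_arm", "kwargs": {"commands": [[0, 0, 0.418, -0.07, 1, 0.03, 0.85], [0, 0, 0.418, -0.07, 1, 0.03, 0.85], [0, 0, 0.418, -0.07, 1, 0.03, 0.85], [0, 0, 0.418, -0.07, 1, 0.03, 0.85], [0, 0, 0.418, -0.07, 1, 0.03, 0.85]]}}

```text
time: 5.2
ee_pos: [534.1, 25.4, 206.4]
eef_rot: [3.14, 0.09, -0.005]
force: [1.3, 0.2, 0.6]
opening: 72.3
gripper_force: 0.0
```

Emit:
{"fn": "step_arm", "kwargs": {"commands": [[0, 0, 0, -0.07, 0.9, 0, 0.85], [0, 0, 0, -0.07, 0.9, 0, 0.85], [0, 0, 0, -0.07, 0.9, 0, 0.85], [0, 0, 0, -0.07, 0.9, 0, 0.85], [0, 0, 0, -0.07, 0.9, 0, 0.85], [0, 0, 0, -0.07, 0.9, 0, 0.85], [0, 0, 0, -0.07, 0.9, 0, 0.85], [0, 0, 0, -0.07, 0.9, 0, 0.85]]}}

```text
time: 6.0
ee_pos: [517.7, 247.4, 207.2]
eef_rot: [3.139, 0.089, -0.003]
force: [-0.9, -0.6, 0.1]
opening: 72.8
gripper_force: 0.0
```

```bash
python3 - <<'E'
from h import *
im,s=grab('wrist','w3');print(s['time'],s['ee_pos'],s['eef_rot'],s['opening'])
E
```

```text
6.0 [517.67302445 247.41015219 207.17757428] [ 3.13916292e+00  8.94328436e-02 -2.92736923e-03] 72.76750019869435
```

View pics/w3.png

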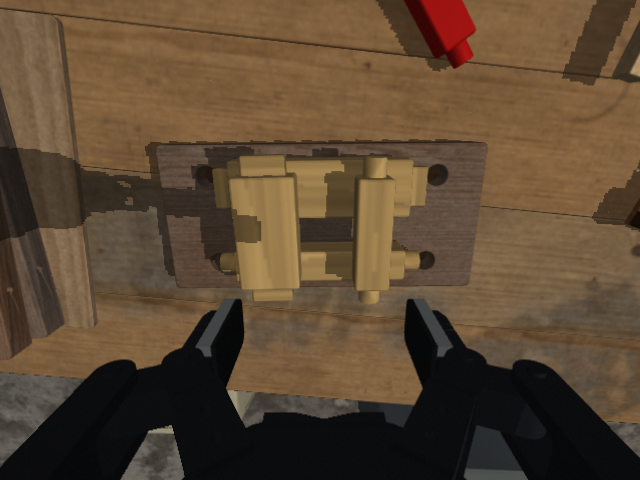

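The stack lies square under the wrist: SW top face spans columns ~232–297, rows 178–290, and SN ~357–393. I'll scan the edges.

```bash
python3 - <<'E'
from h import *
im=cv2.imread('pics/w3.png').astype(int)
for r in (222,236,246): print(r,'SW',im[r,230:306].sum(1)//3,'\nSN',im[r,350:400].sum(1)//3)
for c in (262,374): print(c,list(zip(range(150,190),im[150:190,c].sum(1)//3)),list(zip(range(280,306),im[280:306,c].sum(1)//3)))
E
```

```text
222 SW [ 46  45  44  63  67  67  66  66  67  68  68  69  71  71  73  73  74  74
  73  72  73  75  76  76  73  71  70  67  67  67  66 104 114 113 113 114
 116 119 122 122 119 119 118 119 119 119 118 117 116 116 116 118 121 124
 125 126 129 129 128 126 128 130 132 135 137 129  94  81  82  59  47  47
  45  46  45  44] 
SN [ 43  43  71  59  45  43  48  66  88 112 121 124 125 124 122 120 119 115
 116 117 118 119 120 117 116 114 113 113 114 113 112 113 115 118 119 123
 123 125 126 127 127 126 129  92  80  81  80  80  82  81]
236 SW [ 42  40  41  44  47  59  66  67  66  66  66  68  69  70  71  73  73  74
  74  74  73  74  75  77  77  77  78  77  74  70  67 104 113 114 114 114
 114 116 119 121 121 120 119 119 119 119 118 119 117 117 116 115 117 121
 123 125 127 129 128 126 124 128 130 134 136 139 116  88  82  83  54  41
  41  40  41  41] 
SN [ 45  71  71  50  42  43  57  77  99 119 124 124 123 122 120 118 115 115
 115 115 117 118 120 123 125 127 126 122 119 115 114 116 117 120 122 123
 124 125 126 127 126 130  91  75  79  80  79  80  83  85]
246 SW [ 42  42  42  43  42  40  75 101 113 115 11
[... 2664 characters left out ...]
84, np.int64(119)), (185, np.int64(119)), (186, np.int64(119)), (187, np.int64(119)), (188, np.int64(119)), (189, np.int64(118))] [(280, np.int64(110)), (281, np.int64(110)), (282, np.int64(111)), (283, np.int64(111)), (284, np.int64(110)), (285, np.int64(110)), (286, np.int64(110)), (287, np.int64(110)), (288, np.int64(110)), (289, np.int64(110)), (290, np.int64(92)), (291, np.int64(133)), (292, np.int64(138)), (293, np.int64(138)), (294, np.int64(139)), (295, np.int64(139)), (296, np.int64(138)), (297, np.int64(137)), (298, np.int64(135)), (299, np.int64(132)), (300, np.int64(129)), (301, np.int64(127)), (302, np.int64(125)), (303, np.int64(113)), (304, np.int64(100)), (305, np.int64(99))]
```

```bash
python3 - <<'E'
from h import *
np.set_printoptions(precision=1,suppress=True)
s=arm.get_state()
def f(n,L,Rr,top,bot,c,z):
    a=ray(L,z,'wrist',s);b=ray(Rr,z,'wrist',s);e=ray([(c,top),(c,bot)],z,'wrist',s)
    w=a-b; m=((a+b)/2)
    dm=m[0]-m[-1]
    print(n,'w',np.linalg.norm(w,axis=1),'L',np.linalg.norm(e[0]-e[1]),'ang w-90',np.degrees(np.arctan2(w[:,1],w[:,0]))-90)
    for q in(a,b): d=q[0]-q[-1];print('  edge ang',np.degrees(np.arctan2(d[1],d[0])))
    print('  y mid',m[:,:2],'x mid',e[:,:2].mean(0),e)
f('SW',[(232.7,222),(234.8,236),(236,246)],[(296.3,222),(296.8,236),(297.6,246)],178,288.5,262,86)
f('SN',[(357.5,222),(357.3,236),(357.2,246)],[(393,222),(392,236),(391,246)],180,290,374,86)
E
```

```text
SW w [47.9 47.3 47.5] L 88.34220216658603 ang w-90 [3.2 3.2 3.2]
  edge ang 6.079335085283437
  edge ang 4.804532284216711
  y mid [[528.2 292.6]
 [517.2 291.6]
 [509.1 290.8]] x mid [516.9 294.5] [[561.  294.5  86. ]
 [472.7 294.5  86. ]]
SN w [26.8 26.5 26.1] L 88.2341518341978 ang w-90 [3.2 3.2 3.2]
  edge ang 4.322766489686357
  edge ang 2.2606938327478163
  y mid [[532.9 209.2]
 [521.8 208.6]
 [513.8 208.1]] x mid [520.3 208.9] [[564.2 213.4  86. ]
 [476.4 204.4  86. ]]
```

Emit:
{"fn": "step_arm", "kwargs": {"commands": [[0, 0, 0.027, -0.002, 0.176, 0, 0.8], [0, 0, 0.027, -0.002, 0.176, -0.2, 0.8], [0, 0, 0.027, -0.002, 0.176, -0.35, 0.8], [0, 0, 0.027, -0.002, 0.176, -0.45, 0.8], [0, 0, 0.027, -0.002, 0.176, -0.5, 0.8], [0, 0, 0.027, -0.002, 0.176, -0.5, 0.8], [0, 0, 0.027, -0.002, 0.176, -0.5, 0.3], [0, 0, 0.027, -0.002, 0.176, -0.5, 0.3], [0, 0, 0.027, -0.002, 0.176, -0.5, 0.3], [0, 0, 0.027, -0.002, 0.176, -0.5, 0.3]]}}

```text
time: 7.05
ee_pos: [518.8, 293.0, 85.0]
eef_rot: [-3.138, -0.123, -0.004]
force: [-0.4, -1.7, 7.8]
opening: 46.3
gripper_force: 62.7
```

Emit:
{"fn": "step_arm", "kwargs": {"commands": [[0, 0, 0, 0, 0, 0, 0.3], [0, 0, 0, 0, 0, 0.1, 0.3], [0, 0, 0, 0, 0, 0.25, 0.3], [0, 0, 0, 0, 0, 0.4, 0.3], [0, 0, 0, 0, 0, 0.4, 0.3], [0, 0, 0, 0, 0, 0.4, 0.3]]}}

```text
time: 7.65
ee_pos: [518.1, 292.9, 184.6]
eef_rot: [-3.138, -0.124, -0.004]
force: [0.1, -0.1, -1.4]
opening: 46.6
gripper_force: 62.1
```

Emit:
{"fn": "step_arm", "kwargs": {"commands": [[0, 0, 0.779, 0.048, -0.88, 0.06, 0.3], [0, 0, 0.779, 0.048, -0.88, 0.06, 0.3], [0, 0, 0.779, 0.048, -0.88, 0.06, 0.3], [0, 0, 0.779, 0.048, -0.88, 0.06, 0.3], [0, 0, 0.779, 0.048, -0.88, 0.06, 0.3], [0, 0, 0.779, 0.048, -0.88, 0.06, 0.3]]}}

```text
time: 8.25
ee_pos: [528.8, 68.9, 197.2]
eef_rot: [2.957, 1.061, -0.004]
force: [0.1, -0.4, -0.9]
opening: 46.7
gripper_force: 62.3
```

Emit:
{"fn": "step_arm", "kwargs": {"commands": [[0, 0, 0.779, 0.048, -0.88, -0.2, 0.3], [0, 0, 0.779, 0.048, -0.88, -0.2, 0.3], [0, 0, 0.779, 0.048, -0.88, -0.2, 0.3], [0, 0, 0.779, 0.048, -0.88, -0.2, 0.3], [0, 0, 0.779, 0.048, -0.88, -0.2, 0.3], [0, 0, 0.779, 0.048, -0.88, -0.2, 0.3], [0, 0, 0.779, 0.048, -0.88, -0.2, 0.3], [0, 0, 0.779, 0.048, -0.88, -0.2, 0.3]]}}

```text
time: 9.05
ee_pos: [541.2, -146.3, 147.6]
eef_rot: [-2.498, -1.903, 0.001]
force: [-0.8, -0.1, -1.4]
opening: 46.5
gripper_force: 62.2
```

Emit:
{"fn": "step_arm", "kwargs": {"commands": [[0, 0, 0, 0.005, 0.002, -0.2, 0.3], [0, 0, 0, 0.005, 0.002, -0.34, 0.3], [0, 0, 0, 0.005, 0.002, -0.4, 0.3], [0, 0, 0, 0.005, 0.002, -0.42, 0.3], [0, 0, 0, 0.005, 0.002, -0.436, 0.3], [0, 0, 0, 0.005, 0.002, -0.436, 0.3], [0, 0, 0, 0.005, 0.002, -0.436, 0.3]]}}

```text
time: 9.75
ee_pos: [543.9, -147.1, 40.6]
eef_rot: [2.497, 1.903, 0.002]
force: [0.2, -0.5, -1.2]
opening: 46.3
gripper_force: 62.2
```

Emit:
{"fn": "step_arm", "kwargs": {"commands": [[0, 0, 0, 0, 0, -0.006, 0.3], [0, 0, 0, 0, 0, -0.012, 0.3], [0, 0, 0, 0, 0, -0.012, 0.3], [0, 0, 0, 0, 0, -0.012, 0.68], [0, 0, 0, 0, 0, -0.012, 0.68], [0, 0, 0, 0, 0, -0.012, 0.68], [0, 0, 0, 0, 0, 0.15, 0.68], [0, 0, 0, 0, 0, 0.35, 0.68], [0, 0, 0, 0, 0, 0.6, 0.68], [0, 0, 0, 0, 0, 0.6, 0.68]]}}

```text
time: 10.75
ee_pos: [545.6, -147.7, 194.8]
eef_rot: [2.494, 1.9, 0.008]
force: [0.2, 0.9, 0.1]
opening: 58.0
gripper_force: 0.0
```

Emit:
{"fn": "step_arm", "kwargs": {"commands": [[0, 0, -0.795, -0.045, 0.712, 0, 0.6], [0, 0, -0.795, -0.045, 0.712, 0, 0.6], [0, 0, -0.795, -0.045, 0.712, 0, 0.6], [0, 0, -0.795, -0.045, 0.712, 0, 0.6], [0, 0, -0.795, -0.045, 0.712, 0, 0.6], [0, 0, -0.795, -0.045, 0.712, 0, 0.6]]}}

```text
time: 11.35
ee_pos: [531.2, 32.2, 188.7]
eef_rot: [-2.962, -1.047, 0.001]
force: [-0.9, 0.5, 0.2]
opening: 51.4
gripper_force: 0.0
```

Emit:
{"fn": "step_arm", "kwargs": {"commands": [[0, 0, -0.795, -0.045, 0.712, -0.08, 0.6], [0, 0, -0.795, -0.045, 0.712, -0.08, 0.6], [0, 0, -0.795, -0.045, 0.712, -0.08, 0.6], [0, 0, -0.795, -0.045, 0.712, -0.08, 0.6], [0, 0, -0.795, -0.045, 0.712, -0.08, 0.6], [0, 0, -0.795, -0.045, 0.712, -0.08, 0.6], [0, 0, -0.795, -0.045, 0.712, -0.08, 0.6], [0, 0, -0.795, -0.045, 0.712, -0.08, 0.6]]}}

```text
time: 12.15
ee_pos: [520.6, 207.9, 169.2]
eef_rot: [3.14, 0.085, -0.0]
force: [0.0, 0.2, -0.8]
opening: 51.3
gripper_force: 0.0
```

```bash
python3 - <<'E'
from h import *
im,s=grab('wrist','w4');print(s['time'],s['ee_pos'],s['eef_rot'],s['opening'])
t,_=grab('top','top1')
cv2.imwrite('pics/tray1.png',cv2.resize(t[205:335,350:550,::-1],None,fx=3,fy=3,interpolation=cv2.INTER_CUBIC))
print(proj([[521,208.3,86]],'wrist',s))
E
```

```text
12.15 [520.60497239 207.86383191 169.17888061] [ 3.14018123e+00  8.54787895e-02 -3.10992009e-04] 51.27597989731184
[[323.31387323 255.42233494]]
```

View pics/w4.png

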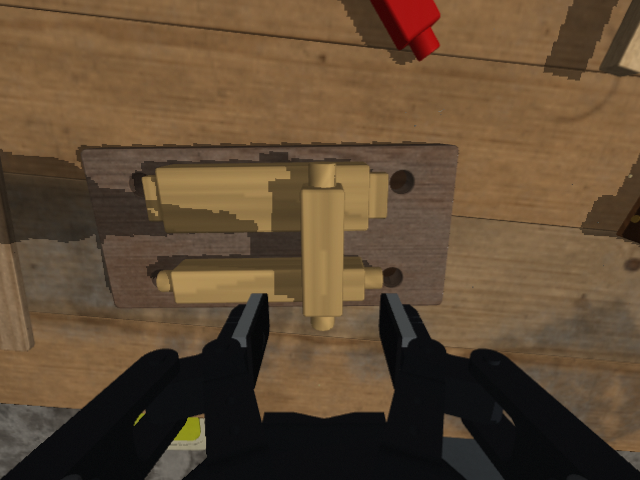

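View pics/tray1.png

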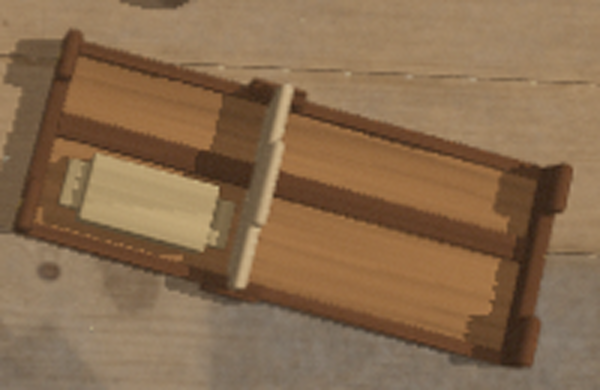

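Emit:
{"fn": "step_arm", "kwargs": {"commands": [[0, 0, 0, 0.002, 0.002, -0.15, 0.6], [0, 0, 0, 0.002, 0.002, -0.27, 0.6], [0, 0, 0, 0.002, 0.002, -0.345, 0.6], [0, 0, 0, 0.002, 0.002, -0.345, 0.6], [0, 0, 0, 0.002, 0.002, -0.345, 0.1], [0, 0, 0, 0.002, 0.002, -0.345, 0.1], [0, 0, 0, 0.002, 0.002, -0.345, 0.1], [0, 0, 0, 0.002, 0.002, -0.345, 0.1], [0, 0, 0, 0.002, 0.002, -0.345, 0.1]]}}

```text
time: 13.15
ee_pos: [521.8, 209.8, 84.4]
eef_rot: [-3.14, -0.084, -0.003]
force: [0.1, -1.1, 7.7]
opening: 26.9
gripper_force: 60.0
```

Emit:
{"fn": "step_arm", "kwargs": {"commands": [[0, 0, 0, 0, 0, 0.1, 0.1], [0, 0, 0, 0, 0, 0.25, 0.1], [0, 0, 0, 0, 0, 0.4, 0.1], [0, 0, 0, 0, 0, 0.4, 0.1], [0, 0, 0, 0, 0, 0.4, 0.1]]}}

```text
time: 13.65
ee_pos: [521.4, 209.8, 184.2]
eef_rot: [-3.14, -0.084, -0.004]
force: [0.1, -0.6, -1.2]
opening: 27.1
gripper_force: 59.2
```

```bash
python3 - <<'E'
from h import *
im=cv2.imread('pics/w4.png').astype(int)
for c in (290,360): print(c,list(zip(range(158,240),[int(x) for x in im[158:240,c].sum(1)//3])))
for c in (180,200,215): print(c,list(zip(range(158,240),[int(x) for x in im[158:240,c].sum(1)//3])))
for c in (210,290,355): print(c,list(zip(range(250,310),[int(x) for x in im[250:310,c].sum(1)//3])))
for r in (200,290): print(r,list(zip(range(140,185),[int(x) for x in im[r,140:185].sum(1)//3])),list(zip(range(355,392),[int(x) for x in im[r,355:392].sum(1)//3])))
E
```

```text
290 [(158, 70), (159, 70), (160, 63), (161, 41), (162, 49), (163, 61), (164, 61), (165, 59), (166, 69), (167, 71), (168, 68), (169, 67), (170, 67), (171, 81), (172, 84), (173, 85), (174, 86), (175, 88), (176, 89), (177, 89), (178, 90), (179, 77), (180, 74), (181, 75), (182, 73), (183, 71), (184, 69), (185, 69), (186, 69), (187, 69), (188, 68), (189, 70), (190, 71), (191, 71), (192, 72), (193, 72), (194, 72), (195, 72), (196, 70), (197, 71), (198, 70), (199, 67), (200, 65), (201, 64), (202, 64), (203, 64), (204, 64), (205, 65), (206, 65), (207, 64), (208, 63), (209, 62), (210, 62), (211, 61), (212, 61), (213, 60), (214, 60), (215, 60), (216, 60), (217, 61), (218, 61), (219, 63), (220, 63), (221, 66), (222, 67), (223, 68), (224, 69), (225, 69), (226, 70), (227, 71), (228, 70), (229, 70), (230, 59), (231, 48), (232, 48), (233, 50), (234, 49), (235, 47), (236, 46), (237, 44), (238, 45), (239, 46)]
360 [(158, 69), (159, 68), (160, 68), (161, 65), (162, 61), (163, 60), (164, 57), (165, 89), (166, 104), (167, 110), (168, 115), (169, 116), (170, 116), (171, 118), (172, 119), (173, 120), (174
[... 6882 characters left out ...]
4), (161, 95), (162, 97), (163, 98), (164, 100), (165, 101), (166, 101), (167, 101), (168, 100), (169, 72), (170, 59), (171, 59), (172, 60), (173, 92), (174, 124), (175, 132), (176, 132), (177, 133), (178, 133), (179, 133), (180, 133), (181, 133), (182, 133), (183, 132), (184, 133)] [(355, 124), (356, 125), (357, 125), (358, 124), (359, 125), (360, 125), (361, 124), (362, 125), (363, 126), (364, 94), (365, 75), (366, 74), (367, 70), (368, 70), (369, 72), (370, 74), (371, 73), (372, 75), (373, 75), (374, 74), (375, 76), (376, 78), (377, 78), (378, 76), (379, 78), (380, 77), (381, 75), (382, 75), (383, 78), (384, 80), (385, 81), (386, 79), (387, 77), (388, 76), (389, 73), (390, 72), (391, 76)]
```

Emit:
{"fn": "step_arm", "kwargs": {"commands": [[0, 0, 0.795, 0.181, -0.752, 0, 0.1], [0, 0, 0.795, 0.181, -0.752, 0, 0.1], [0, 0, 0.795, 0.181, -0.752, 0, 0.1], [0, 0, 0.795, 0.181, -0.752, 0, 0.1], [0, 0, 0.795, 0.181, -0.752, 0, 0.1], [0, 0, 0.795, 0.181, -0.752, 0, 0.1]]}}

```text
time: 14.25
ee_pos: [565.5, 19.7, 181.5]
eef_rot: [-2.963, -1.042, 0.004]
force: [-0.3, 0.1, -0.9]
opening: 26.6
gripper_force: 59.4
```

Emit:
{"fn": "step_arm", "kwargs": {"commands": [[0, 0, 0.795, 0.18, -0.752, -0.15, 0.1], [0, 0, 0.795, 0.18, -0.752, -0.15, 0.1], [0, 0, 0.795, 0.18, -0.752, -0.15, 0.1], [0, 0, 0.795, 0.18, -0.752, -0.15, 0.1], [0, 0, 0.795, 0.18, -0.752, -0.15, 0.1], [0, 0, 0.795, 0.18, -0.752, -0.15, 0.1], [0, 0, 0.795, 0.18, -0.752, -0.15, 0.1], [0, 0, 0.795, 0.18, -0.752, -0.15, 0.1]]}}

```text
time: 15.05
ee_pos: [610.9, -164.7, 145.4]
eef_rot: [-2.499, -1.903, 0.0]
force: [0.5, 0.2, -0.8]
opening: 26.8
gripper_force: 59.5
```

```bash
python3 - <<'E'
from h import *
np.set_printoptions(precision=1,suppress=True)
s=dict(ee_pos=np.array([520.60497239,207.86383191,169.17888061]),eef_rot=np.array([3.14018123,8.54787895e-02,-3.10992009e-04]))
for n,p in dict(LW=[(200,167),(200,231.2),(360,164.6),(360,229.3),(160.2,200),(368.2,200)],LN=[(210,270.5),(210,302),(355,268.5),(355,300),(173,290),(364,290)]).items():
    P=ray(p,56,'wrist',s)[:,:2]
    w=[np.linalg.norm(P[i]-P[i+1]) for i in(0,2,4)]
    a=[np.degrees(np.arctan2(*(P[i+0]-P[i+2])[::-1])) for i in(0,1)]
    print(n,'w,len',w,'yaw+90',a,'end mid',(P[4]+P[5])/2,'mids',(P[0]+P[1])/2,(P[2]+P[3])/2)
print(arm.get_state()['ee_pos'],arm.get_state()['eef_rot'])
E
```

```text
LW w,len [np.float64(46.63749437161454), np.float64(46.572029461505245), np.float64(148.42270115566478)] yaw+90 [np.float64(93.98452297078636), np.float64(93.83497186559816)] end mid [550.1 252.5] mids [547.6 298.3] [555.3 184.4]
LN w,len [np.float64(27.02063231895058), np.float64(26.798296674436806), np.float64(148.66961766156322)] yaw+90 [np.float64(93.97122081844088), np.float64(93.99002604853557)] end mid [479.3 249.2] mids [479.8 294.5] [487.6 182.3]
[ 610.9 -164.7  145.4] [-2.5 -1.9  0. ]
```

Emit:
{"fn": "step_arm", "kwargs": {"commands": [[0, 0, 0, 0.002, -0.004, -0.2, 0.1], [0, 0, 0, 0.002, -0.004, -0.33, 0.1], [0, 0, 0, 0.002, -0.004, -0.39, 0.1], [0, 0, 0, 0.002, -0.004, -0.42, 0.1], [0, 0, 0, 0.002, -0.004, -0.428, 0.1], [0, 0, 0, 0.002, -0.004, -0.434, 0.1], [0, 0, 0, 0.002, -0.004, -0.434, 0.1]]}}

```text
time: 15.75
ee_pos: [612.6, -167.6, 38.3]
eef_rot: [2.498, 1.903, 0.002]
force: [0.5, -0.3, -0.9]
opening: 26.4
gripper_force: 59.6
```

Emit:
{"fn": "step_arm", "kwargs": {"commands": [[0, 0, 0, 0, 0, -0.005, 0.1], [0, 0, 0, 0, 0, -0.008, 0.1], [0, 0, 0, 0, 0, -0.008, 0.1], [0, 0, 0, 0, 0, -0.008, 0.5], [0, 0, 0, 0, 0, -0.008, 0.5], [0, 0, 0, 0, 0, -0.008, 0.5], [0, 0, 0, 0, 0, 0.15, 0.5], [0, 0, 0, 0, 0, 0.35, 0.5], [0, 0, 0, 0, 0, 0.6, 0.5], [0, 0, 0, 0, 0, 0.6, 0.5]]}}

```text
time: 16.75
ee_pos: [614.5, -168.2, 193.0]
eef_rot: [2.493, 1.9, 0.008]
force: [0.3, 0.9, 0.5]
opening: 42.8
gripper_force: 0.0
```

Emit:
{"fn": "step_arm", "kwargs": {"commands": [[0, 0, 0.214, -0.123, 0.837, 0, 0.72], [0, 0, 0.214, -0.123, 0.837, 0, 0.72], [0, 0, 0.214, -0.123, 0.837, 0, 0.72], [0, 0, 0.214, -0.123, 0.837, 0, 0.72], [0, 0, 0.214, -0.123, 0.837, 0, 0.72], [0, 0, 0.214, -0.123, 0.837, 0, 0.72]]}}

```text
time: 17.35
ee_pos: [580.5, 43.4, 186.7]
eef_rot: [-2.327, -2.111, 0.001]
force: [-0.7, -1.2, 0.3]
opening: 61.7
gripper_force: 0.0
```

Emit:
{"fn": "step_arm", "kwargs": {"commands": [[0, 0, 0.214, -0.123, 0.837, -0.1, 0.72], [0, 0, 0.214, -0.123, 0.837, -0.1, 0.72], [0, 0, 0.214, -0.123, 0.837, -0.1, 0.72], [0, 0, 0.214, -0.123, 0.837, -0.1, 0.72], [0, 0, 0.214, -0.123, 0.837, -0.1, 0.72], [0, 0, 0.214, -0.123, 0.837, -0.1, 0.72], [0, 0, 0.214, -0.123, 0.837, -0.1, 0.72]]}}

```text
time: 18.05
ee_pos: [550.7, 249.4, 161.8]
eef_rot: [2.145, 2.295, -0.001]
force: [0.5, -0.5, 0.4]
opening: 61.7
gripper_force: 0.0
```

```bash
python3 - <<'E'
from h import *
im,s=grab('wrist','w5');print(s['time'],s['ee_pos'],s['eef_rot'],s['opening'])
t,_=grab('top','top2')
a=cv2.resize(t[205:335,350:550,::-1],None,fx=3,fy=3,interpolation=cv2.INTER_CUBIC)
b=cv2.resize(t[240:325,130:290,::-1],None,fx=2.4,fy=2.4)
o=np.zeros((600,640,3),np.uint8);o[:390,:600]=a;o[392:392+b.shape[0],:b.shape[1]]=b
cv2.imwrite('pics/tray2.png',o)
E
```

```text
18.05 [550.7163452  249.3602044  161.78302492] [ 2.14522875e+00  2.29454614e+00 -1.33429384e-03] 61.713137789575725
```

View pics/w5.png

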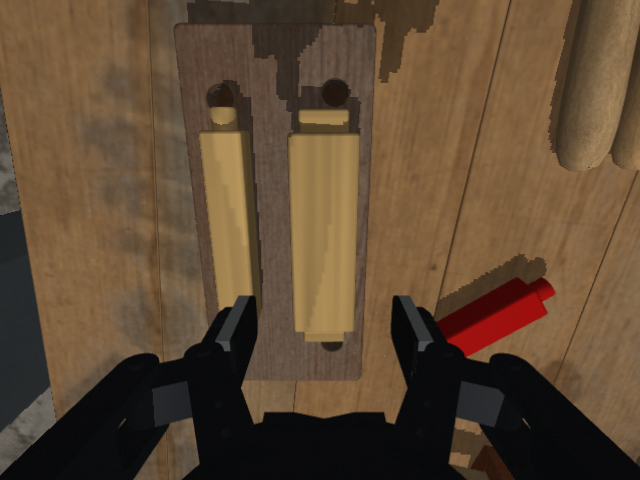

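View pics/tray2.png

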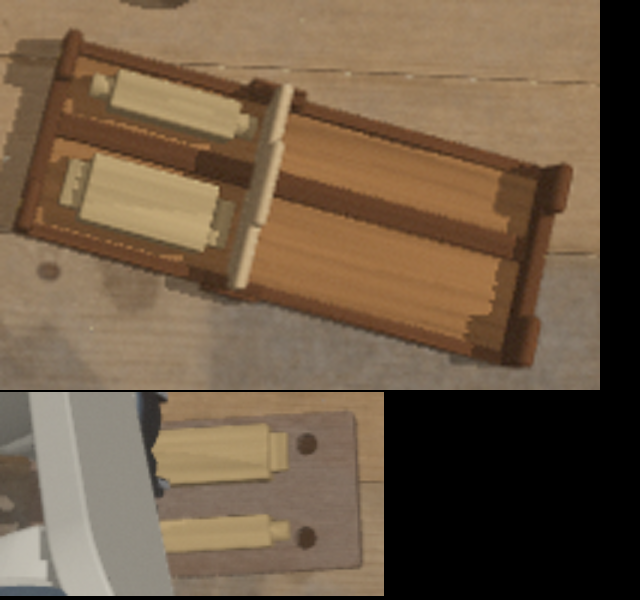

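Both short rails lie flat in their lanes. The long wide rail is centred under the jaws (column ~324).

Emit:
{"fn": "step_arm", "kwargs": {"commands": [[0, 0, 0, 0, 0.012, -0.15, 0.72], [0, 0, 0, 0, 0.012, -0.3, 0.72], [0, 0, 0, 0, 0.012, -0.4, 0.72], [0, 0, 0, 0, 0.012, -0.436, 0.72], [0, 0, 0, 0, 0.012, -0.436, 0.72], [0, 0, 0, 0, 0.012, -0.436, 0.3], [0, 0, 0, 0, 0.012, -0.436, 0.3], [0, 0, 0, 0, 0.012, -0.436, 0.3], [0, 0, 0, 0, 0.012, -0.436, 0.3]]}}

```text
time: 19.05
ee_pos: [551.2, 254.3, 54.6]
eef_rot: [2.144, 2.295, 0.003]
force: [0.6, -2.1, 7.2]
opening: 46.5
gripper_force: 64.2
```

Emit:
{"fn": "step_arm", "kwargs": {"commands": [[0, 0, 0, 0, 0, 0, 0.3], [0, 0, 0, 0, 0, 0.1, 0.3], [0, 0, 0, 0, 0, 0.25, 0.3], [0, 0, 0, 0, 0, 0.44, 0.3], [0, 0, 0, 0, 0, 0.44, 0.3], [0, 0, 0, 0, 0, 0.44, 0.3]]}}

```text
time: 19.65
ee_pos: [550.8, 254.4, 164.6]
eef_rot: [2.144, 2.295, 0.005]
force: [0.2, -0.0, -2.7]
opening: 46.4
gripper_force: 63.2
```

Emit:
{"fn": "step_arm", "kwargs": {"commands": [[0, 0, -0.214, -0.109, -1, 0, 0.3], [0, 0, -0.214, -0.109, -1, 0, 0.3], [0, 0, -0.214, -0.109, -1, 0, 0.3], [0, 0, -0.214, -0.109, -1, 0, 0.3], [0, 0, -0.214, -0.109, -1, 0, 0.3]]}}

```text
time: 20.15
ee_pos: [521.4, 3.8, 161.5]
eef_rot: [-2.328, -2.107, 0.003]
force: [1.4, -0.1, -1.6]
opening: 46.4
gripper_force: 63.1
```

Emit:
{"fn": "step_arm", "kwargs": {"commands": [[0, 0, -0.214, -0.109, -1, 0, 0.3], [0, 0, -0.214, -0.109, -1, 0, 0.3], [0, 0, -0.214, -0.109, -1, 0, 0.3], [0, 0, -0.214, -0.109, -1, 0, 0.3], [0, 0, -0.214, -0.109, -1, 0, 0.3]]}}

```text
time: 20.65
ee_pos: [494.4, -244.4, 161.5]
eef_rot: [-2.497, -1.903, 0.002]
force: [1.1, -1.3, -1.9]
opening: 46.3
gripper_force: 63.1
```

Emit:
{"fn": "step_arm", "kwargs": {"commands": [[0, 0, 0, 0, -0.278, -0.1, 0.3], [0, 0, 0, 0, -0.278, -0.1, 0.3], [0, 0, 0, 0, -0.278, -0.1, 0.3], [0, 0, 0, 0, -0.278, -0.1, 0.3], [0, 0, 0, 0, -0.278, -0.1, 0.3]]}}

```text
time: 21.15
ee_pos: [495.6, -311.2, 137.5]
eef_rot: [-2.497, -1.904, 0.0]
force: [-0.3, 0.4, -1.5]
opening: 46.7
gripper_force: 63.0
```

Emit:
{"fn": "step_arm", "kwargs": {"commands": [[0, 0, 0, -0.002, -0.008, -0.2, 0.3], [0, 0, 0, -0.002, -0.008, -0.3, 0.3], [0, 0, 0, -0.002, -0.008, -0.36, 0.3], [0, 0, 0, -0.002, -0.008, -0.385, 0.3], [0, 0, 0, -0.002, -0.008, -0.4, 0.3], [0, 0, 0, -0.002, -0.008, -0.404, 0.3], [0, 0, 0, -0.002, -0.008, -0.404, 0.3]]}}

```text
time: 21.85
ee_pos: [496.2, -314.8, 38.0]
eef_rot: [2.497, 1.903, 0.001]
force: [0.5, 0.2, -1.4]
opening: 47.0
gripper_force: 63.0
```

Emit:
{"fn": "step_arm", "kwargs": {"commands": [[0, 0, 0, 0, 0, -0.004, 0.3], [0, 0, 0, 0, 0, -0.007, 0.3], [0, 0, 0, 0, 0, -0.007, 0.3], [0, 0, 0, 0, 0, -0.007, 0.68], [0, 0, 0, 0, 0, -0.007, 0.68], [0, 0, 0, 0, 0, -0.007, 0.68], [0, 0, 0, 0, 0, 0.15, 0.68], [0, 0, 0, 0, 0, 0.35, 0.68], [0, 0, 0, 0, 0, 0.54, 0.68], [0, 0, 0, 0, 0, 0.54, 0.68]]}}

```text
time: 22.85
ee_pos: [498.8, -316.6, 178.7]
eef_rot: [2.491, 1.898, 0.006]
force: [1.1, -0.2, -0.9]
opening: 58.0
gripper_force: 0.0
```

Emit:
{"fn": "step_arm", "kwargs": {"commands": [[0, 0, 0.214, -0.025, 1, 0, 0.5], [0, 0, 0.214, -0.025, 1, 0, 0.5], [0, 0, 0.214, -0.025, 1, 0, 0.5], [0, 0, 0.214, -0.025, 1, 0, 0.5], [0, 0, 0.214, -0.025, 1, 0, 0.5]]}}

```text
time: 23.35
ee_pos: [488.6, -62.8, 171.7]
eef_rot: [-2.33, -2.106, 0.0]
force: [0.8, -0.1, 0.0]
opening: 42.9
gripper_force: 0.0
```

Emit:
{"fn": "step_arm", "kwargs": {"commands": [[0, 0, 0.214, -0.025, 1, 0, 0.5], [0, 0, 0.214, -0.025, 1, 0, 0.5], [0, 0, 0.214, -0.025, 1, 0, 0.5], [0, 0, 0.214, -0.025, 1, 0, 0.5], [0, 0, 0.214, -0.025, 1, 0, 0.5]]}}

```text
time: 23.85
ee_pos: [482.3, 187.3, 171.7]
eef_rot: [-2.145, -2.295, 0.0]
force: [1.2, 0.2, -0.5]
opening: 42.9
gripper_force: 0.0
```

Emit:
{"fn": "step_arm", "kwargs": {"commands": [[0, 0, 0, 0, 0.25, -0.08, 0.5], [0, 0, 0, 0, 0.25, -0.08, 0.5], [0, 0, 0, 0, 0.25, -0.08, 0.5], [0, 0, 0, 0, 0.25, -0.08, 0.5], [0, 0, 0, 0, 0.25, -0.08, 0.5], [0, 0, 0, 0, 0.25, -0.08, 0.5]]}}

```text
time: 24.45
ee_pos: [483.3, 246.6, 152.3]
eef_rot: [2.147, 2.293, 0.0]
force: [0.5, -0.7, -0.2]
opening: 43.0
gripper_force: 0.0
```

```bash
python3 - <<'E'
from h import *
im,s=grab('wrist','w6');print(s['time'],s['ee_pos'],s['eef_rot'],s['opening'])
i=im.astype(int)
for r in (180,220,260): print(r,list(zip(range(296,350),[int(x) for x in i[r,296:350].sum(1)//3])))
print(proj([[482.9,249.2,56],[482.9,230,56],[482.9,270,56]],'wrist',s))
E
```

```text
24.45 [483.26599476 246.62031915 152.33564174] [2.14675751e+00 2.29339185e+00 3.08799174e-04] 43.010031518940885
180 [(296, 77), (297, 81), (298, 88), (299, 88), (300, 80), (301, 67), (302, 87), (303, 104), (304, 116), (305, 124), (306, 126), (307, 126), (308, 126), (309, 126), (310, 126), (311, 126), (312, 126), (313, 126), (314, 126), (315, 126), (316, 128), (317, 127), (318, 130), (319, 131), (320, 132), (321, 134), (322, 137), (323, 139), (324, 141), (325, 141), (326, 140), (327, 142), (328, 142), (329, 142), (330, 142), (331, 143), (332, 141), (333, 142), (334, 141), (335, 143), (336, 143), (337, 145), (338, 146), (339, 147), (340, 147), (341, 140), (342, 132), (343, 113), (344, 92), (345, 89), (346, 87), (347, 80), (348, 79), (349, 84)]
220 [(296, 75), (297, 71), (298, 71), (299, 75), (300, 78), (301, 80), (302, 71), (303, 89), (304, 105), (305, 120), (306, 127), (307, 128), (308, 128), (309, 128), (310, 128), (311, 129), (312, 129), (313, 129), (314, 129), (315, 129), (316, 129), (317, 131), (318, 131), (319, 132), (320, 131), (321, 129), (322, 129), (323, 127), (324, 126), (3
[... 315 characters left out ...]
), (298, 80), (299, 82), (300, 89), (301, 90), (302, 85), (303, 72), (304, 90), (305, 108), (306, 122), (307, 129), (308, 130), (309, 130), (310, 131), (311, 131), (312, 130), (313, 131), (314, 132), (315, 132), (316, 132), (317, 133), (318, 133), (319, 136), (320, 135), (321, 132), (322, 130), (323, 127), (324, 125), (325, 125), (326, 125), (327, 125), (328, 126), (329, 127), (330, 126), (331, 127), (332, 127), (333, 129), (334, 129), (335, 130), (336, 131), (337, 132), (338, 134), (339, 136), (340, 130), (341, 120), (342, 101), (343, 61), (344, 76), (345, 86), (346, 85), (347, 82), (348, 81), (349, 83)]
[[324.20684209 246.78370207]
 [322.4095904  272.23465431]
 [326.25897931 217.72400791]]
```

Emit:
{"fn": "step_arm", "kwargs": {"commands": [[0, 0, 0, 0, 0.008, -0.15, 0.5], [0, 0, 0, 0, 0.008, -0.28, 0.5], [0, 0, 0, 0, 0.008, -0.36, 0.5], [0, 0, 0, 0, 0.008, -0.398, 0.5], [0, 0, 0, 0, 0.008, -0.398, 0.5], [0, 0, 0, 0, 0.008, -0.398, 0.1], [0, 0, 0, 0, 0.008, -0.398, 0.1], [0, 0, 0, 0, 0.008, -0.398, 0.1], [0, 0, 0, 0, 0.008, -0.398, 0.1]]}}

```text
time: 25.4
ee_pos: [483.8, 250.2, 53.7]
eef_rot: [2.144, 2.295, 0.003]
force: [0.1, -1.2, 6.7]
opening: 26.9
gripper_force: 60.1
```

Emit:
{"fn": "step_arm", "kwargs": {"commands": [[0, 0, 0, 0, 0, 0, 0.1], [0, 0, 0, 0, 0, 0.1, 0.1], [0, 0, 0, 0, 0, 0.25, 0.1], [0, 0, 0, 0, 0, 0.44, 0.1], [0, 0, 0, 0, 0, 0.44, 0.1], [0, 0, 0, 0, 0, 0.44, 0.1]]}}

```text
time: 26.0
ee_pos: [483.6, 250.3, 163.9]
eef_rot: [2.144, 2.295, 0.005]
force: [0.6, -0.7, -1.8]
opening: 26.7
gripper_force: 59.5
```

Emit:
{"fn": "step_arm", "kwargs": {"commands": [[0, 0, -0.214, 0.162, -1, 0, 0.1], [0, 0, -0.214, 0.162, -1, 0, 0.1], [0, 0, -0.214, 0.162, -1, 0, 0.1], [0, 0, -0.214, 0.162, -1, 0, 0.1], [0, 0, -0.214, 0.162, -1, 0, 0.1], [0, 0, -0.214, 0.162, -1, 0, 0.1]]}}

```text
time: 26.6
ee_pos: [523.1, -4.9, 161.1]
eef_rot: [-2.334, -2.102, 0.004]
force: [-0.3, 1.0, -0.8]
opening: 27.0
gripper_force: 59.5
```

Emit:
{"fn": "step_arm", "kwargs": {"commands": [[0, 0, -0.214, 0.162, -1, 0, 0.1], [0, 0, -0.214, 0.162, -1, 0, 0.1], [0, 0, -0.214, 0.162, -1, 0, 0.1], [0, 0, -0.214, 0.162, -1, 0, 0.1], [0, 0, -0.214, 0.162, -1, 0, 0.1], [0, 0, -0.214, 0.162, -1, 0, 0.1]]}}

```text
time: 27.2
ee_pos: [564.2, -254.6, 161.0]
eef_rot: [2.501, 1.9, -0.001]
force: [0.3, 1.9, -1.6]
opening: 26.6
gripper_force: 59.5
```

Emit:
{"fn": "step_arm", "kwargs": {"commands": [[0, 0, 0, 0, -0.33, -0.1, 0.1], [0, 0, 0, 0, -0.33, -0.1, 0.1], [0, 0, 0, 0, -0.33, -0.1, 0.1], [0, 0, 0, 0, -0.33, -0.1, 0.1], [0, 0, 0, 0, -0.33, -0.1, 0.1], [0, 0, 0, 0, -0.33, -0.1, 0.1]]}}

```text
time: 27.8
ee_pos: [564.2, -331.1, 137.6]
eef_rot: [-2.497, -1.906, -0.0]
force: [-0.0, -0.5, -0.9]
opening: 27.0
gripper_force: 59.5
```

Emit:
{"fn": "step_arm", "kwargs": {"commands": [[0, 0, 0, 0, -0.007, -0.2, 0.1], [0, 0, 0, 0, -0.007, -0.3, 0.1], [0, 0, 0, 0, -0.007, -0.36, 0.1], [0, 0, 0, 0, -0.007, -0.39, 0.1], [0, 0, 0, 0, -0.007, -0.404, 0.1], [0, 0, 0, 0, -0.007, -0.406, 0.1], [0, 0, 0, 0, -0.007, -0.406, 0.1]]}}

```text
time: 28.5
ee_pos: [564.7, -334.7, 37.2]
eef_rot: [2.497, 1.903, 0.001]
force: [-0.2, -0.8, -0.7]
opening: 26.6
gripper_force: 59.5
```

Emit:
{"fn": "step_arm", "kwargs": {"commands": [[0, 0, 0, 0, 0, -0.004, 0.1], [0, 0, 0, 0, 0, -0.007, 0.1], [0, 0, 0, 0, 0, -0.007, 0.1], [0, 0, 0, 0, 0, -0.007, 0.5], [0, 0, 0, 0, 0, -0.007, 0.5], [0, 0, 0, 0, 0, -0.007, 0.5], [0, 0, 0, 0, 0, 0.15, 0.5], [0, 0, 0, 0, 0, 0.35, 0.5], [0, 0, 0, 0, 0, 0.55, 0.5], [0, 0, 0, 0, 0, 0.75, 0.5]]}}

```text
time: 29.5
ee_pos: [563.6, -334.2, 225.3]
eef_rot: [-2.498, -1.904, 0.0]
force: [0.0, 0.3, 0.3]
opening: 42.9
gripper_force: 0.0
```

Emit:
{"fn": "step_arm", "kwargs": {"commands": [[0, 0, 0, -0.7, 0.4, 0.1, 0.5], [0, 0, 0, -0.7, 0.4, 0.1, 0.5], [0, 0, 0, -0.7, 0.4, 0.1, 0.5], [0, 0, 0, -0.7, 0.4, 0.1, 0.5], [0, 0, 0, -0.7, 0.4, 0.1, 0.5], [0, 0, 0, -0.7, 0.4, 0.1, 0.5]]}}

```text
time: 30.1
ee_pos: [388.6, -234.2, 249.1]
eef_rot: [2.498, 1.903, 0.001]
force: [-0.0, 0.6, 0.3]
opening: 42.6
gripper_force: 0.0
```

```bash
python3 - <<'E'
from h import *
t,s=grab('top','top3');print(s['time'],s['ee_pos'])
w,_=grab('scene','scene3')
a=cv2.resize(t[120:345,120:560,::-1],(800,409),interpolation=cv2.INTER_CUBIC)
cv2.imwrite('pics/fin.png',a)
cv2.imwrite('pics/fin2.png',cv2.resize(w[100:270,300:520,::-1],None,fx=3.5,fy=3.5,interpolation=cv2.INTER_CUBIC))
E
```

```text
30.1 [ 388.57446652 -234.19175181  249.13969071]
```

View pics/fin.png

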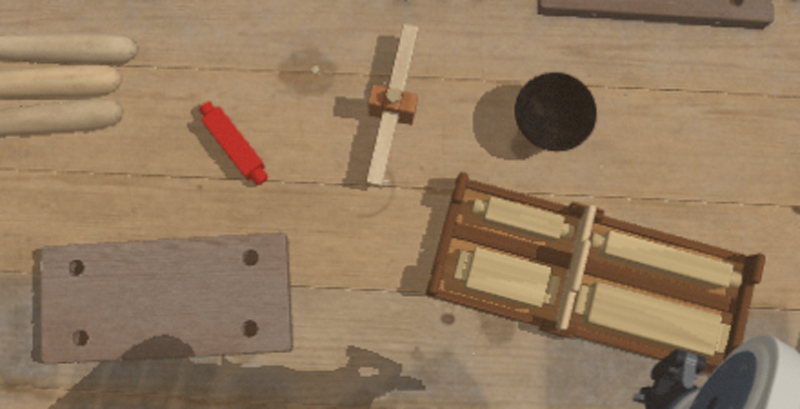

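View pics/fin2.png

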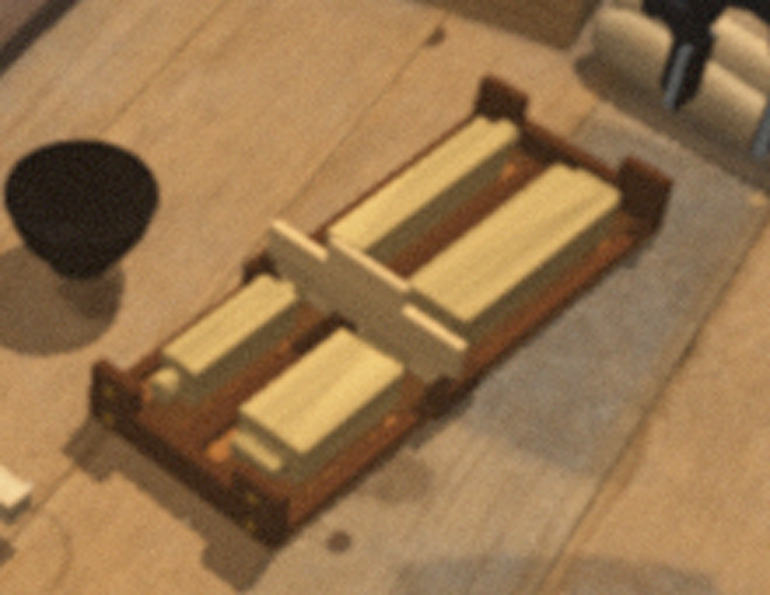

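All four rails lie flat in their lanes, with the short pair left of the divider and the long pair right. The stool top, gauge, bowl and red look-alike appear where they were.

```bash
python3 -c "
from station import arm
print(arm.sign_off())"
```

```text
the job is handed in; nothing more can be done
None
```

The job is handed in: the divider was moved to about +28 mm, and all four rails lie flat in their lanes, short pair on its +y side and long pair on the other, at about 30 s of the 109 s allowed.

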